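# Slide the tall coolant bottle home into the saw's sprung cradle

### The arm

A 6-joint arm with a two-finger parallel gripper is mounted at the origin on the work surface. World frame = base frame: x ahead of the robot, y to its left, z up, the work surface at z = 0. Lengths are in mm, angles in rad, forces in N, time in s.
With the tool pointing down it reaches from about 425 to 950 mm from the base axis. Payload 14.7 kg.
Tool frame: the origin (TCP) lies between the finger pads; the fingertips stand 14 mm ahead of it and the grasp point (between the pads) lies 5 mm behind it; z points along the fingers, y is the line along which they close (so a half turn about z gives the same grasp; the last joint's range is limited). The gripper opens to 85 mm and grips with 20 to 120 N. Pads are 22 mm wide; open, the fingers measure 114 mm over their backs; the gripper's body (76 mm by 85 mm) begins 54 mm behind the grasp point. The pads swing forward as they close: fully open they stand 13 mm farther back than shut.
Start: joints at [-1.179, 0.48, 1.596, -0, 1.065, -0.047], TCP at [276.169, -588.407, 213.997] pointing down, gripper open.
Joint ranges: [-2.75, 2.75], [-0.82, 2.05], [0.23, 2.67], [-1.56, 4.7], [0.09, 2.69], [-2.92, 2.92]. Speed limits (rad/s): [1.89, 1.89, 2.39, 3.01, 3.01, 3.01].

### API

Orientations are given as [roll, pitch, yaw] about the fixed x, y, z axes, in that order (R = Rz(yaw) Ry(pitch) Rx(roll)).
In Python, from rig import robot gives the robot as it stands. The module is installed in compiled form; this text tells all that it offers.
- The arm moves only by the tool jog_arm, never from a script. Its argument "increments" is a list of rows, each a list of 7 numbers: the closure, from -1 (fully open) to 1 (shut), then the shift along the tool's x, y, z in cm, then the turn, a rotation vector about the tool's x, y, z in rad. In form: [[fingers, x, y, z, rx, ry, rz], ...]. A call has 1 to 5 rows; each row shifts and turns the commanded pose from where the row before left it, along the tool's axes as they then stand; what a row does not reach is not made up. A row lasts 1/8 s, in which the tool goes at most 62.5 mm and 10.7 degrees, less where a joint would pass 70% of its speed; a pose out of reach is approached as far as the arm can. A call is refused whole if a number of a shift passes 6.25 or a number of a turn 0.188, either way. A call with a gripper value outside its range is refused whole. The fingers move at their own pace and stop on an object; "grip_force" is the grip in N (left out, the last holds). Time passes only in rows, so rows that do not move let the fingers close. It gives the time, the measured TCP pose, the force, the opening and the grip force at its end, in the units of the state.
- robot.read_state(): the state, without advancing time (a new reading comes with each control period).
- robot.grab_frame(name): name is "scene" or "top" or "wrist"; returns the picture (384x512x3 uint8, red, green, blue); there is no depth.
- robot.calibration(name): a dict with "fx", "fy", "cx", "cy" (pixels), "R" (3x3) and "t" (3): a world point X has camera coordinates R X + t; the wrist camera has in their place "mount" (4x4, takes a point from camera to tool coordinates, whose origin is the TCP and whose axes are the flange's). Camera axes: x right, y down, z forward; pixel columns grow to the right and rows downward; lengths in mm; the calibration is good to about 2 mm. A picture is of the moment at which its call begins: read the wrist's pose just before it. calibration takes no time and is no camera call.
- robot.finish_job(): hands the job in; it is judged then, once.
Trained networks look in the newest picture that a camera, given by its name, has taken for a name from the list of things; names that differ only in an ending like _2 or _b are one class to them, and where a whole thing is asked for, a point or a joint stands for the part that bears it (a point fixed in the world has none). Each returns a list of dicts, best first, with "score" (0 to 1); they miss things now and then, are a little off and sometimes report something else, mostly with a low value. They report only what shows in the picture. A call takes as long as a camera call. They do not tell look-alikes from the thing itself.
- robot.outline_of(query, camera): "mask" (384x512 bool, what is visible of it) and "bbox" ([left, top, right, bottom] in pixels, round what is visible of it).
The state is a dict: "t": time; "qpos": joint angles; "joint_velocities": joint speeds; "effort": joint torques, N m; "ee_pos": TCP position; "orientation": TCP orientation; "force": force on the tool from outside, world axes, zero at the start; "torque": the same for the moment, N m; "grip_width": finger opening in mm; "grip_force": force on a finger pad.
Only numpy, scipy, OpenCV 4.12 (cv2) and the standard library are available. Lean on these libraries where they do the work, as an engineer would, in place of code of your own. Each camera call takes 0.05 s, during which the arm holds its last target. There are 200 camera calls.

### The job

Push the tall, narrow coolant bottle low down so that it slides along the bench, standing upright, into the open cradle beside the cut-off saw, past the two sprung rollers. Press it firmly but gently against the sprung back pad for a moment so that the pad gives a couple of millimetres, without driving the pad to the end of its 5 mm travel, then leave the bottle standing there, held by the rollers with the pad still pressed in a little. Do not lift or tip the bottle and leave the other things on the bench alone.

Things in the scene. Friction and masses are not known exactly. Their poses are not given: they have to be found in the camera images.
- bottle: Tall round white plastic bottle, 66 mm diameter (straight-sided from the bench to at least 120 mm), 240 mm tall with a narrower neck and white cap. Origin: centre of its underside; z is up along the bottle. Loose on the bench, about 0.4 to 0.8 kg; it takes about 2 to 7 N to slide and topples if pushed high up.
- saw: White bench saw with a copper blade on top, fixed; its aluminium bottle cradle stands between its housing and the robot. Origin: a point on the bench on the cradle's centre line; x points level into the cradle (about to the robot's left), y back towards the robot, away from the saw housing, z up. The housing: 142 mm high, x -50 to +250, y -120 to -380 mm, with switches reaching to x -70.
- entry (a point): Point on the bench on the cradle's centre line, at x = -90 mm in the saw's frame, in front of the cradle. The cradle is open at the top, has no floor (the bottle slides on the bench) and is screwed fast from 0 to 20 mm along +x: this shift c differs each time and is not measured, so feel for the pad. The lips flare out to y = +-60 mm at x = c-60 mm (saw's frame).
- datum (a point): Point 32 mm above the saw's origin. In the saw's frame: cheeks 6-58 mm high, inner faces y = +-38, x = c-32 to c+65 mm; two upright rollers, 12 mm diameter, at x = c-19, y = +-32, 12-52 mm high, spring outwards as the bottle passes (adds 2 to 5 N, bottle centre c-41 to c-19), then close behind it and hold it. With the bottle's centre at x = c it just touches the pad.
- pad (a joint): Black rubber pad, 50 mm wide and 34 mm tall, centred 32 mm above the bench on the cradle's back beam. Value: how far it has been pushed back along the cradle's +x, in m: 0 = fully out, 0.005 = end of travel. Spring: starts to give at 3 N, then 3 N more for each mm (6 N at 1 mm, 12 N at 3 mm).
- beaker: Glass cup, 70 mm wide, 90 mm tall, loose bystander. Origin: centre of its underside.
- wrench_box: Closed grey plastic case, 110 x 70 x 35 mm, loose bystander. Origin: centre of its underside.
- jar: Amber glass jar with black lid, 60 mm wide, 75 mm tall, loose bystander. Origin: centre of its underside.
Mind the look-alikes: they are no part of the job. Several things look just like the bottle: the one meant starts farthest to the robot's left.

How it is judged:
By the outcome, as a careful person would: the job done as asked, in the order asked, and still so for the second after the job is handed in, with the robot touching nothing.
It also fails if it takes over 72 s, if anything falls off the work surface, if the arm or the gripper's body presses on something with over 40 N, if the wrist force passes 120 N, or if a joint passes its speed limit or range.

## Working session

There is one attempt and no reset: what is moved stays moved. The work goes in short steps, Python scripts to look and compute and a tool call to move; the robot and the scene stay as the last step left them, time stands still between calls to the robot, and variables do not carry over. Pictures are saved under pics/ and viewed, at most 10 in all, crops included, and the job is handed in when it is done.

Besides the shell and the picture viewer there is one more tool, called as name(argument=value, ...), one argument or row to a line, values as JSON. jog_arm: Moves the arm, as the interface text tells. Its arguments: {"type":"object","properties":{"increments":{"type":"array","items":{"type":"array","items":{"type":"number"}}},"grip_force":{"type":"number"}},"required":["increments"]}

```bash
mkdir -p pics
python3 - <<'E'
from rig import robot
import cv2,numpy as np
print(robot.read_state())
ims=[]
for n in("scene","top"):
    im=robot.grab_frame(n); cv2.imwrite(f"pics/{n}0.png",im[:,:,::-1]); c=robot.calibration(n); print(n,c)
    for q in("bottle","saw","pad","beaker","wrench_box","jar"):
        for d in robot.outline_of(q,n): print(q,round(d["score"],2),d["bbox"],d["mask"].sum())
E
```

```text
{'t': 0.0, 'qpos': array([-1.17863380e+00,  4.80814444e-01,  1.59685663e+00,  3.37247335e-05,
        1.06512169e+00, -4.65966371e-02]), 'joint_velocities': array([ 4.71331085e-04, -3.89114187e-04, -1.87897885e-03, -1.52247160e-04,
        1.65870068e-05, -7.66682854e-04]), 'effort': array([ 6.88175947e-03, -9.50638103e+01, -4.30190527e+01,  2.62229805e-04,
        1.18002511e-02,  1.66356494e-05]), 'ee_pos': array([ 275.99757317, -588.01914272,  213.39012392]), 'orientation': array([-3.14039522e+00, -8.53531903e-05,  4.38742763e-01]), 'force': array([-0.5679773 ,  0.05605168,  0.65362082]), 'torque': array([ 0.03600829, -0.00057561,  0.00255016]), 'grip_force': 0.0, 'grip_width': 85.3736506191613}
scene {'fx': 417.0653937484661, 'fy': 417.0653937484661, 'cx': 258.76139942673865, 'cy': 188.3756836103914, 'R': array([[ 0.36753288,  0.92998375, -0.00705767],
       [ 0.55950543, -0.22716765, -0.79708753],
       [-0.74288173,  0.28900708, -0.60382253]]), 't': array([-172.73097705, -264.84011072, 1512.51879872])}
bottle 0.83 [235.2, 139.0, 262.2, 232.1] 1853
bottle 0.83 [214.1, 171.2, 2
[... 431 characters left out ...]
088659113, 'R': array([[ 0.00815759, -0.99993317, -0.00819218],
       [-0.9975883 , -0.00757321, -0.06899442],
       [ 0.06892776,  0.00873525, -0.99758341]]), 't': array([  -1.32488762,  514.65691698, 1028.05468958])}
bottle 0.79 [271.2, 144.1, 303.1, 178.0] 923
bottle 0.6 [304.7, 100.0, 340.1, 145.6] 1179
bottle 0.57 [307.1, 179.4, 342.0, 212.0] 919
saw 0.73 [54.2, 0.1, 229.3, 204.3] 20164
saw 0.57 [174.9, 167.2, 188.3, 183.3] 133
pad 0.74 [172.8, 161.8, 191.8, 184.5] 147
pad 0.22 [273.8, 142.2, 305.0, 177.2] 935
beaker 0.9 [82.3, 250.3, 119.3, 279.6] 904
beaker 0.3 [55.1, 0.0, 218.6, 199.8] 19923
wrench_box 0.59 [379.9, 246.4, 421.4, 301.0] 1551
jar 0.67 [398.5, 127.4, 427.5, 153.7] 669
```

Run:
```python
import cv2
a=cv2.imread("pics/scene0.png");b=cv2.imread("pics/top0.png")
cv2.imwrite("pics/s1.png",cv2.resize(a[90:330,80:400],None,fx=2.5,fy=2.5,interpolation=cv2.INTER_CUBIC))
cv2.imwrite("pics/t1.png",cv2.resize(b[60:300,60:380],None,fx=2.5,fy=2.5,interpolation=cv2.INTER_CUBIC))
```

```text
(no output)
```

View pics/s1.png

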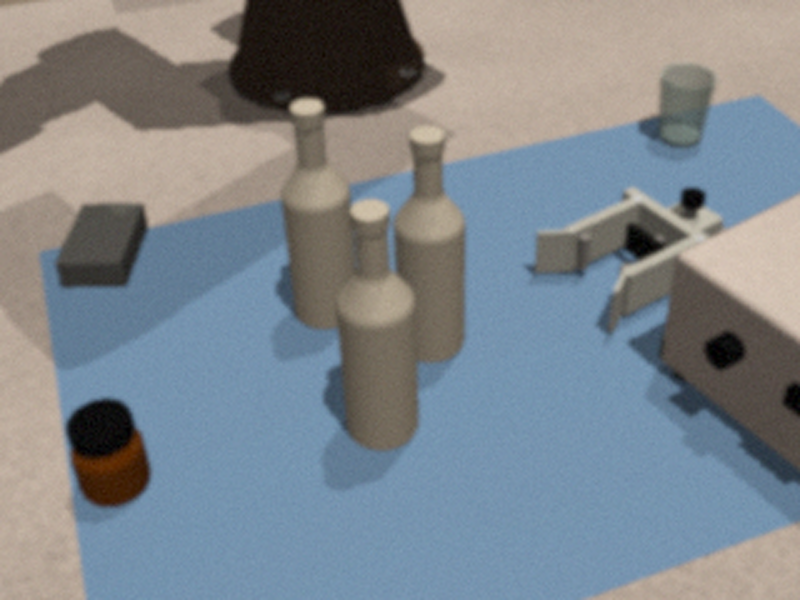

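View pics/t1.png

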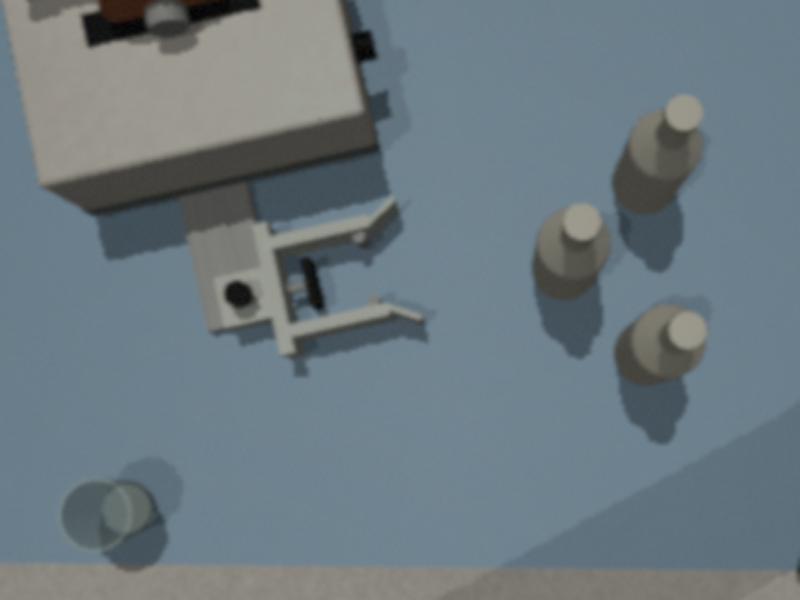

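The top view (crop pixels) shows three lookalike bottles: bases near (565,270), (645,190) and (645,355). In the scene crop they are at (430,280), (380,360) and (320,250). Robot-left is image-left in the top view, so the target is the one at top full-frame bbox [271,144,303,178] and scene bbox [235,139,262,232]. The cradle opens towards it and its pad is at crop (312,283). Next I'll work out the positions and take a close crop to check the choice.

```bash
cat > h.py <<'E'
import numpy as np,cv2
from scipy.optimize import least_squares
from rig import robot
C={n:robot.calibration(n) for n in("scene","top")}
def proj(n,P):
    c=C[n];p=np.atleast_2d(P)@c["R"].T+c["t"];return np.c_[c["fx"]*p[:,0]/p[:,2]+c["cx"],c["fy"]*p[:,1]/p[:,2]+c["cy"]]
def back(n,u,v,z):
    c=C[n];d=c["R"].T@np.array([(u-c["cx"])/c["fx"],(v-c["cy"])/c["fy"],1]);o=-c["R"].T@c["t"];return o+d*(z-o[2])/d[2]
a=np.linspace(0,2*np.pi,60)
PROF=[(0,33),(60,33),(120,33),(145,33),(180,14),(225,14),(240,16)]
def bpts(x,y):return np.array([[x+r*np.cos(t),y+r*np.sin(t),z] for z,r in PROF for t in a])
def bfit(obs):  # obs: list of (camera,bbox)
    def f(p):
        e=[]
        for n,b in obs:
            q=proj(n,bpts(*p));e+=list(np.r_[q.min(0),q.max(0)]-(np.array(b)))
        return e
    x0=back("top",*[(obs[-1][1][0]+obs[-1][1][2])/2,(obs[-1][1][1]+obs[-1][1][3])/2],100)[:2]
    s=least_squares(f,x0,loss="soft_l1");return s.x,np.round(s.fun,1)
E
python3 - <<'E'
from h import *
for s,t in(([235.2,139,262.2,232.1],[271.2,144.1,303.1,178]),([214.1,171.2,249.1,271.1],[304.7,100,340.1,145.6]),([193.2,129.3,224.9,221.1],[307.1,179.4,342,212])):
    print(bfit([("scene",s),("top",t)]))
for u,v in((582,222),):print("cap",back("top",60+u/2.5,60+v/2.5,240))
f=lambda u,v,z:back("top",60+u/2.5,60+v/2.5,z).round(1)
print("housing top",f(40,185),) if 0 else print("housing",f(40,185,142),f(363,110,142),"bottom",f(92,212,0),f(375,150,0))
print("cheeks up",f(275,242,58),f(368,220,58),"low",f(295,328,58),f(388,310,58),"lip",f(394,200,58),f(422,320,58),"pad",f(305,262,49),f(318,305,49))
print("beaker",back("top",(82+119)/2,265,45))
b=cv2.imread("pics/top0.png");s=cv2.imread("pics/scene0.png")
cv2.imwrite("pics/c.png",np.hstack([cv2.resize(b[120:216,150:278],(400,300),interpolation=2),cv2.resize(s[130:250,180:340],(400,300),interpolation=2)]))
E
```

```text
(array([603.85523731, -72.87215945]), array([ 0.6, -1.6,  2.4,  1.2,  0.8, -0.3,  1. ,  4.9]))
(array([ 700.3869887 , -152.73167092]), array([ 0.3, -2.9, -1.1, -0.5, -1.3, -3.8,  0.9,  0. ]))
(array([ 529.39774119, -154.08727981]), array([-0.2, -0.5, -0.4,  1.6, -3.2, -0.3,  0.2,  0.5]))
cap [609.87026889 -73.14953686 240.        ]
housing [660.1 401.6 142. ] [729.8 114.6 142. ] bottom [665.9 410.    0. ] [732.3 120.2   0. ]
cheeks up [625.5 208.7  58. ] [647.6 119.   58. ] low [542.1 187.6  58. ] [560.1  98.4  58. ] lip [667.3  94.1  58. ] [550.7  65.5  58. ] pad [607.6 180.9  49. ] [565.6 167.4  49. ]
beaker [363.39991147 373.38146159  45.        ]
```

View pics/c.png

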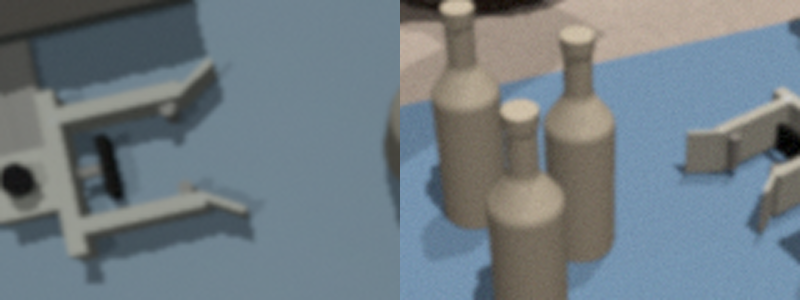

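The crops confirm it: the target is the bottle nearest the cradle, at scene-crop pixel (580,150). The other two stand behind it. I estimate the target at about (607,-73), the lookalikes at (700,-153) and (529,-154), and the bottle's end point in the cradle at about (596,139) with heading ~103°.

Plan:
1. Hold the fingers about 20 mm apart with the tool tilted 0.55 rad.
2. Come down in the gap behind the bottle and push along +y at x≈613.
3. Turn into the cradle.

I'll raise the arm and turn it first.

jog_arm(
  increments=[
    [0.5,0,0,-2,0,0,-0.16],
    [0.5,0,0,-2,0,0,-0.16],
    [0.5,0,0,-2,0,0,-0.16],
    [0.5,0,0,-2,0,0,-0.16],
    [0.5,0,0,-1,0,0,-0.16],
  ],
)

```text
t: 1.32
ee_pos: [276.3, -588.8, 305.3]
orientation: [3.141, 0.001, 1.244]
force: [-0.1, -0.2, 0.4]
grip_width: 21.2
grip_force: 0.0
```

jog_arm(
  increments=[
    [0.5,0,0,0,0,0,-0.165],
    [0.5,0,0,0,0,0,-0.167],
    [0.5,0,4,0,0,0,0],
    [0.5,0,4,0,0,0,0],
    [0.5,0,4,0,0,0,0],
  ],
)

```text
t: 1.95
ee_pos: [397.3, -588.4, 304.1]
orientation: [3.142, 0.0, 1.57]
force: [-0.3, -0.5, 0.2]
grip_width: 21.5
grip_force: 0.0
```

jog_arm(
  increments=[
    [0.5,0,4,0,0,0,0],
    [0.5,0,4,0,0,0,0],
    [0.5,0,4,0,0,0,0],
    [0.5,0,4,0,0,0,0],
    [0.5,0,4,0,0,0,0],
  ],
)

```text
t: 2.58
ee_pos: [597.4, -588.2, 303.9]
orientation: [-3.142, -0.0, 1.571]
force: [-0.5, 0.3, 0.2]
grip_width: 21.2
grip_force: 0.0
```

jog_arm(
  increments=[
    [0.5,4,1.6,0,0,0,0],
    [0.5,4,0,0,0,0,0],
    [0.5,4,0,0,0,0,0],
    [0.5,4,0,0,0,0,0],
    [0.5,4,0,0,0,0,0],
  ],
)

```text
t: 3.2
ee_pos: [612.1, -387.1, 304.0]
orientation: [3.142, 0.0, 1.571]
force: [1.0, -0.2, -0.6]
grip_width: 21.5
grip_force: 0.0
```

jog_arm(
  increments=[
    [0.5,4,0,0,0,0,0],
    [0.5,4,0,0,0,0,0],
    [0.5,4,0,0,0,0,0],
    [0.5,4,0,0,0,0,0],
    [0.5,0,0,0,0,0,0],
  ],
)

```text
t: 3.82
ee_pos: [612.2, -225.8, 304.4]
orientation: [3.141, -0.0, 1.573]
force: [0.5, -0.6, -0.4]
grip_width: 21.5
grip_force: 0.0
```

jog_arm(
  increments=[
    [0.5,0,0,0,0,0.11,0],
    [0.5,0,0,0,0,0.11,0],
    [0.5,0,0,0,0,0.11,0],
    [0.5,0,0,0,0,0.11,0],
    [0.5,0,0,0,0,0.11,0],
  ],
)

```text
t: 4.45
ee_pos: [612.2, -229.7, 304.2]
orientation: [3.14, -0.553, 1.571]
force: [-0.0, -0.5, 0.1]
grip_width: 21.2
grip_force: 0.0
```

Run:
```python
from h import *
s=robot.read_state();print(s["ee_pos"],s["orientation"],s["qpos"].round(2))
im=robot.grab_frame("wrist");cv2.imwrite("pics/w1.png",im[:,:,::-1]);c=robot.calibration("wrist");print(c)
for d in robot.outline_of("bottle","wrist"):print(d["score"],d["bbox"])
im=robot.grab_frame("top");cv2.imwrite("pics/t2.png",im[:,:,::-1])
for d in robot.outline_of("bottle","top"):print(d["score"],d["bbox"])
im=robot.grab_frame("scene")
for d in robot.outline_of("bottle","scene"):print(d["score"],d["bbox"])
```

```text
[ 612.20580236 -229.67866224  304.17439993] [ 3.14024592 -0.55295095  1.57076946] [-0.66  0.6   1.3   0.43  1.6  -0.72]
{'fx': 286.5915681068987, 'fy': 286.5915681068987, 'cx': 255.10777506805366, 'cy': 192.9659285204373, 'mount': array([[-8.13269159e-04, -9.54361138e-01, -2.98653907e-01,
         7.65233075e+01],
       [ 9.99999450e-01, -5.78551549e-04, -8.74328416e-04,
        -1.00470478e+00],
       [ 6.61638382e-04, -2.98654454e-01,  9.54361084e-01,
        -1.58743650e+02],
       [ 0.00000000e+00,  0.00000000e+00,  0.00000000e+00,
         1.00000000e+00]])}
0.9 [228.5, 68.1, 276.9, 180.3]
0.61 [142.6, 142.3, 224.4, 227.3]
0.6 [287.8, 138.8, 368.8, 222.5]
0.91 [305.4, 100.4, 337.3, 145.7]
0.89 [272.6, 145.1, 305.7, 179.5]
0.68 [304.8, 181.1, 343.3, 214.4]
0.95 [236.5, 140.9, 263.9, 233.4]
0.75 [192.4, 129.3, 223.2, 219.3]
0.69 [215.9, 168.9, 246.1, 271.2]
```

View pics/w1.png

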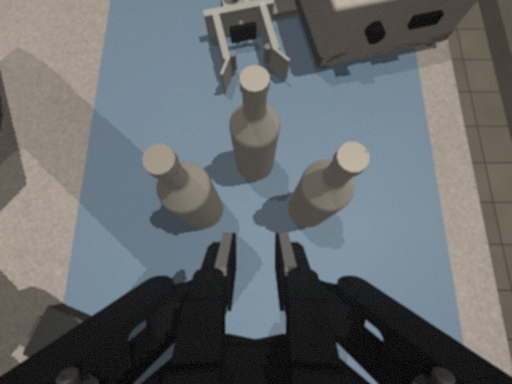

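The wrist view shows the target at (255,130) straight ahead, the lookalikes at (190,190) and (325,190), and the gripper's knuckle linkages reaching about ±57 mm sideways. The gap between the lookalikes is only about ±52 mm. So I'll roll the gripper a quarter turn, putting its 76 mm side across the gap. First I'll check for a camera housing on the gripper and refine the positions.

Run:
```python
from h import *
for s,t in(([236,140,263.2,233],[272.2,145,304.7,179.5]),([215,170,247,271.1],[305,100,339,145.6]),([193,129.3,224,220],[306,180.4,342.5,213.5])):
    print(bfit([("scene",s),("top",t)]))
im=robot.grab_frame("scene");robot.grab_frame("top")
cv2.imwrite("pics/s3.png",cv2.resize(im[20:260,80:400,::-1],None,fx=2.5,fy=2.5,interpolation=2))
# caps/wrist ray at z=240: target cap px (255,80), others (160,160),(350,158)
st=robot.read_state();c=robot.calibration("wrist")
from scipy.spatial.transform import Rotation as R
Rw=R.from_euler("xyz",st["orientation"]).as_matrix()
M=c["mount"];o=st["ee_pos"]+Rw@M[:3,3]
for u,v in((255,80),(160,160),(350,158)):
    d=Rw@M[:3,:3]@np.array([(u-c["cx"])/c["fx"],(v-c["cy"])/c["fy"],1]);print("capw",o+d*(240-o[2])/d[2])
for u,v in((292.8,148.8),(60+683/2.5,60+113/2.5),(60+687/2.5,60+330/2.5)):print("capt",back("top",u,v,240))
```

```text
(array([604.30334027, -74.05714306]), array([-0.6, -2.4,  1. ,  0.5,  0.3, -1.4, -0. ,  3.3]))
(array([ 699.90706626, -153.10417254]), array([-0.8, -1.8,  0.8, -0.6, -1.4, -3.5,  2.1,  0.2]))
(array([ 526.65878111, -154.85059319]), array([-0.6, -1. , -0.2,  2.1, -1.8, -0. ,  0.1,  0. ]))
capw [611.05079587 -73.61416801 240.        ]
capw [ 526.63101441 -155.01539866  240.        ]
capw [ 695.7517992  -153.00388725  240.        ]
capt [609.87026889 -73.14953686 240.        ]
capt [ 698.15678115 -153.30737597  240.        ]
capt [ 524.69166144 -155.6284099   240.        ]
```

View pics/s3.png

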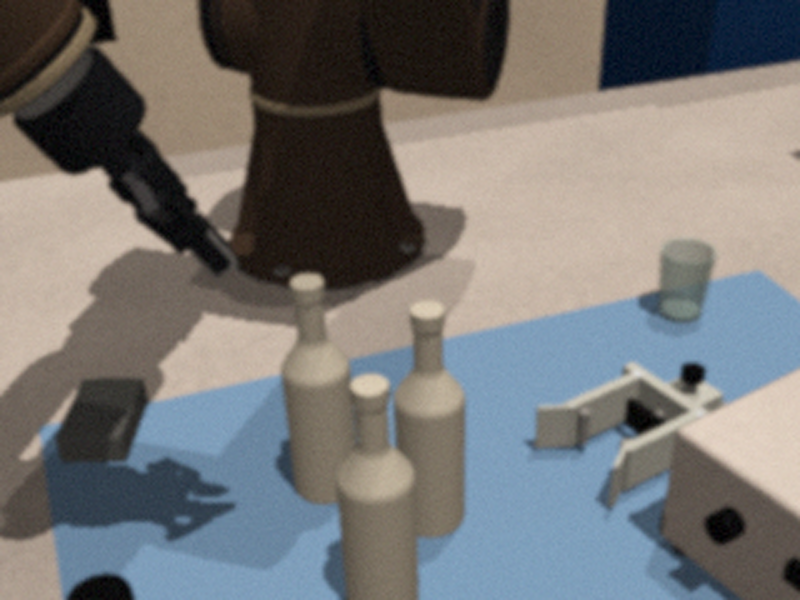

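No camera housing shows on the gripper, whose tip is at (225,265) in the crop. The gap centre is x≈612. I'll roll by 1.57 rad, shut the fingers and go above the gap.

jog_arm(
  increments=[
    [1,0,0,0,0,0,0.157],
    [1,0,0,0,0,0,0.157],
    [1,0,0,0,0,0,0.157],
    [1,0,0,0,0,0,0.157],
    [1,0,0,0,0,0,0.157],
  ],
)

```text
t: 5.48
ee_pos: [612.4, -227.7, 304.7]
orientation: [-2.733, -0.376, 0.703]
force: [-0.4, 0.2, 0.2]
grip_width: -0.0
grip_force: 0.0
```

jog_arm(
  increments=[
    [1,0,0,0,0,0,0.157],
    [1,0,0,0,0,0,0.157],
    [1,0,0,0,0,0,0.157],
    [1,0,0,0,0,0,0.157],
    [1,0,0,0,0,0,0.157],
  ],
)

```text
t: 6.1
ee_pos: [612.4, -227.7, 304.7]
orientation: [-2.593, 0.001, -0.003]
force: [-0.3, 0.5, 0.2]
grip_width: -0.0
grip_force: 0.0
```

jog_arm(
  increments=[
    [1,0,-3.4,2.1,0,0,0],
    [1,0,-3.4,2.1,0,0,0],
    [1,0,0,0,0,0,0],
  ],
)

```text
t: 6.48
ee_pos: [612.0, -145.4, 304.9]
orientation: [-2.592, -0.001, 0.004]
force: [0.5, -0.5, 0.6]
grip_width: -0.0
grip_force: 0.0
```

jog_arm(
  increments=[
    [1,0,1.57,2.56,0,0,0],
    [1,0,1.57,2.56,0,0,0],
    [1,0,1.57,2.56,0,0,0],
    [1,0,1.57,2.56,0,0,0],
    [1,0,0,0,0,0,0],
  ],
)

```text
t: 7.1
ee_pos: [611.3, -148.2, 182.3]
orientation: [-2.591, 0.002, 0.001]
force: [-0.3, 0.6, 0.9]
grip_width: 0.1
grip_force: 0.0
```

Run:
```python
from h import *
a=robot.grab_frame("top");b=robot.grab_frame("scene")
cv2.imwrite("pics/t4.png",cv2.cvtColor(np.hstack([cv2.resize(a[80:230,220:420],(400,300),interpolation=2),cv2.resize(b[100:280,130:370],(400,300),interpolation=2)]),4))
```

```text
(no output)
```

View pics/t4.png

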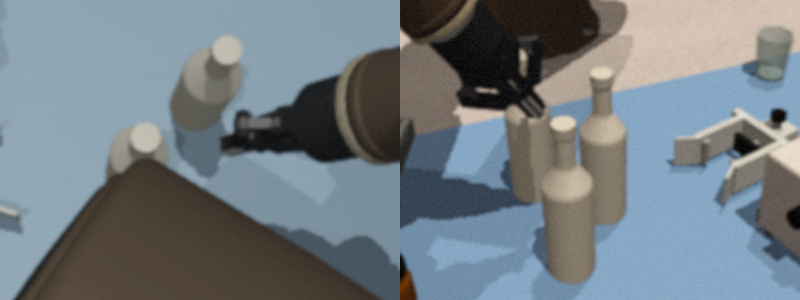

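The picture shows the fingers between the lookalikes at about mid-gap, but the forearm hangs near the near lookalike's cap. I'll estimate the forearm height before going lower.

Run:
```python
from h import *
from scipy.spatial.transform import Rotation as R
s=robot.read_state();print(s["qpos"].round(4))
P=[([-1.17863,.480814,1.59686,0,1.06512,-.0466],[275.998,-588.02,213.39],[-3.1404,0,.43874]),
([-.66,.60,1.30,.43,1.6,-.72],[612.2,-229.68,304.17],[3.14025,-.55295,1.57077]),
(s["qpos"],s["ee_pos"],s["orientation"])]
w=[1,.1,1]
def fk(p,q):
    d1,a1,L2,a3,L4,L6=p;a=q[1];b=q[1]+q[2]
    return a1+L2*np.sin(a)+L4*np.sin(b)+a3*np.cos(b),d1+L2*np.cos(a)+L4*np.cos(b)-a3*np.sin(b)
def f(p):
    e=[]
    for k,(q,t,o) in zip(w,P):
        W=np.array(t)-p[5]*R.from_euler("xyz",o).as_matrix()[:,2]
        r,z=fk(p,q);e+=[k*(W[0]-r*np.cos(q[0])),k*(W[1]-r*np.sin(q[0])),k*(W[2]-z)]
    return np.r_[e,.01*(p-np.array([400,50,400,0,420,290]))]
o=least_squares(f,[400,50,400,0,420,290]);p=o.x;print(p.round(0),o.fun[:9].round(1))
W=P[2][1]-p[5]*R.from_euler("xyz",P[2][2]).as_matrix()[:,2];print("wrist",W, "fore angle",P[2][0][1]+P[2][0][2])
```

```text
[-0.5645  0.6423  1.5316  0.474   1.314   0.8014]
[268. -44. 733.  44. 430. 457.] [27.9 11.9  0.1  0.9 -0.2  0.1  0.3  0.1 -0.1]
wrist [ 612.33349588 -387.51531634  574.48319414] fore angle 2.1738691186067145
```

```bash
cat > kin.py <<'E'
from h import *
from scipy.spatial.transform import Rotation as R
s=robot.read_state()
P=[([-1.17863,.480814,1.59686,0,1.06512,-.0466],[275.998,-588.02,213.39],[-3.1404,0,.43874]),
([-.66,.60,1.30,.43,1.6,-.72],[612.2,-229.68,304.17],[3.14025,-.55295,1.57077]),
([-0.5645,0.6423,1.5316,0.474,1.314,0.8014],[611.3,-148.2,182.3],[-2.591,.002,.001])]
if abs(s["ee_pos"][2]-182)>5:P.append((s["qpos"],s["ee_pos"],s["orientation"]))
w=[1,.15,1,1]
def fk(p,q):
    d1,a1,L2,a3,L4,L6,o=p;a=q[1];b=q[1]+q[2]
    return a1+L2*np.sin(a)+L4*np.sin(b)+a3*np.cos(b),d1+L2*np.cos(a)+L4*np.cos(b)-a3*np.sin(b)
x0=np.array([400,50,400,0,420,290,30])
def f(p):
    e=[]
    for k,(q,t,o) in zip(w,P):
        W=np.array(t)-p[5]*R.from_euler("xyz",o).as_matrix()[:,2]
        r,z=fk(p,q);c,n=np.cos(q[0]),np.sin(q[0]);e+=[k*(W[0]-r*c+p[6]*n),k*(W[1]-r*n-p[6]*c),k*(W[2]-z)]
    return np.r_[e,.01*(p-x0)]
o=least_squares(f,x0);p=o.x;print(p.round(0),o.fun[:-7].round(1))
t,Q,q=P[-1][1],P[-1][2],P[-1][0]
W=t-p[5]*R.from_euler("xyz",Q).as_matrix()[:,2];print("wrist",W,"fore angle",q[1]+q[2])
E
python3 kin.py
```

```text
[322. -20. 599.  29. 465. 389.  30.] [-0.1 -0.   0.3  0.2  0.2 -0.5  0.1  0.1 -0.2]
wrist [ 612.16547432 -351.46984521  513.40159475] fore angle 2.1739
```

The fit is good: the wrist centre will be at about z=365 and y=-350 when the tool is down, so the forearm stays clear. I'll continue down.

jog_arm(
  increments=[
    [1,0,1.57,2.56,0,0,0],
    [1,0,1.57,2.56,0,0,0],
    [1,0,1.57,2.56,0,0,0],
    [1,0,1.3,2.2,0,0,0],
    [1,0,0.9,1.4,0,0,0],
  ],
)

```text
t: 7.82
ee_pos: [612.6, -148.6, 50.9]
orientation: [-2.592, -0.001, 0.001]
force: [-0.5, 0.6, 0.7]
grip_width: -0.2
grip_force: 0.0
```

jog_arm(
  increments=[
    [1,0,0,0,0,0,0],
  ],
)

```text
t: 7.95
ee_pos: [612.0, -148.3, 50.8]
orientation: [-2.591, 0.001, 0.001]
force: [-0.7, -0.7, 0.8]
grip_width: 0.2
grip_force: 0.0
```

jog_arm(
  increments=[
    [1,0,0.84,1.36,0,0,0],
    [1,0,-0.43,0.26,0,0,0],
    [1,0,-0.43,0.26,0,0,0],
    [1,0,-0.43,0.26,0,0,0],
    [1,0,-0.43,0.26,0,0,0],
  ],
)

```text
t: 8.57
ee_pos: [612.4, -128.0, 35.8]
orientation: [-2.592, -0.001, 0.001]
force: [0.6, 0.5, 0.3]
grip_width: -0.7
grip_force: 0.0
```

jog_arm(
  increments=[
    [1,0,-0.26,0.155,0,0,0],
    [1,0,-0.26,0.155,0,0,0],
    [1,0,-0.26,0.155,0,0,0],
  ],
)

```text
t: 8.95
ee_pos: [612.2, -119.2, 35.6]
orientation: [-2.592, -0.0, 0.001]
force: [-0.1, -0.7, -0.4]
grip_width: 0.5
grip_force: 0.0
```

jog_arm(
  increments=[
    [1,0,-0.26,0.155,0,0,0],
    [1,0,-0.26,0.155,0,0,0],
    [1,0,-0.26,0.155,0,0,0],
  ],
)

```text
t: 9.32
ee_pos: [612.2, -110.0, 35.7]
orientation: [-2.592, -0.0, 0.001]
force: [0.8, 0.1, -0.5]
grip_width: -0.2
grip_force: 0.0
```

jog_arm(
  increments=[
    [1,0,-0.26,0.155,0,0,0],
    [1,0,-0.26,0.155,0,0,0],
  ],
)

```text
t: 9.57
ee_pos: [612.2, -104.0, 35.7]
orientation: [-2.592, -0.0, 0.001]
force: [-0.4, 0.5, 0.4]
grip_width: 0.0
grip_force: 0.0
```

jog_arm(
  increments=[
    [1,0,-0.26,0.155,0,0,0],
    [1,0,-0.26,0.155,0,0,0],
  ],
)

```text
t: 9.82
ee_pos: [612.4, -98.4, 36.0]
orientation: [-2.592, -0.001, 0.001]
force: [0.1, -3.8, 2.1]
grip_width: -0.2
grip_force: 1.9
```

Run:
```python
from h import *
print(robot.read_state()["force"])
a=robot.grab_frame("scene");o=robot.outline_of("bottle","scene");print([(round(d["score"],2),d["bbox"]) for d in o])
b=robot.grab_frame("wrist")
cv2.imwrite("pics/t5.png",cv2.cvtColor(np.hstack([cv2.resize(a[100:280,150:330],(400,400),interpolation=2),cv2.resize(b,(400,300),interpolation=2)[:400] if 0 else cv2.copyMakeBorder(cv2.resize(b,(400,300)),0,100,0,0,0)]),4))
```

```text
[ 0.06414364 -3.77004939  2.10631493]
[(0.82, [195.8, 129.2, 222.1, 222.9]), (0.74, [236.7, 141.0, 266.3, 235.0]), (0.68, [214.3, 168.5, 246.7, 272.0])]
```

View pics/t5.png

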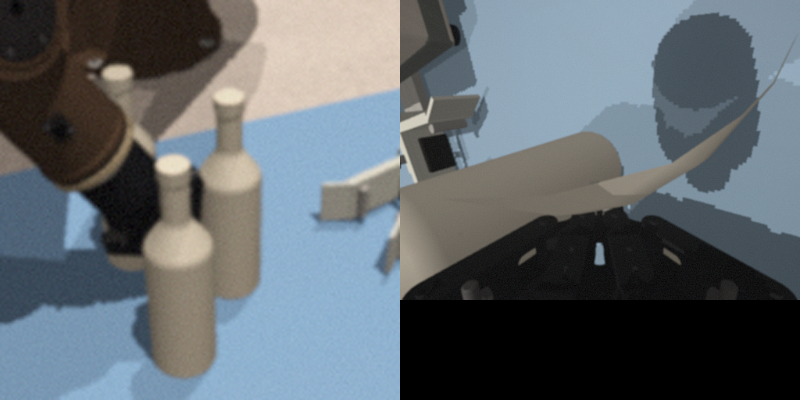

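Run:
```python
from h import *
for i in range(3):
    robot.grab_frame("scene");s=robot.read_state();print(s["force"].round(2),s["torque"].round(3),s["ee_pos"].round(1),s["grip_force"])
print([(round(d["score"],2),d["bbox"]) for d in robot.outline_of("bottle","scene")])
a=robot.grab_frame("top");print([(round(d["score"],2),d["bbox"]) for d in robot.outline_of("bottle","top")])
for z in(0,):print(proj("scene",[[605,-40,0],[605,-73,0],[605,-55,0]]))
q=proj("scene",bpts(606,-73));print(q.min(0),q.max(0));q=proj("scene",bpts(606,-66));print(q.min(0),q.max(0))
```

```text
[ 0.69 -2.03 -0.18] [-0.535 -0.073  0.009] [612.2 -98.2  35.8] 1.1500412310124375
[ 0.06 -3.    0.2 ] [-0.518 -0.025  0.03 ] [612.2 -98.2  35.8] 1.1299784769653343
[ 0.96 -1.86 -0.12] [-0.502 -0.002 -0.024] [612.2 -98.2  35.8] 1.155908511718735
[(0.82, [237.6, 140.4, 267.1, 235.2]), (0.81, [197.6, 129.1, 221.8, 224.1]), (0.64, [212.0, 171.1, 247.5, 273.3])]
[(0.69, [323.5, 98.6, 338.4, 115.4])]
[[263.69038266 221.19600978]
 [251.45163449 224.49700072]
 [258.15495123 222.68900634]]
[236.04778581 137.8369255 ] [264.92030739 233.8699334 ]
[238.93873734 137.22122212] [267.75036613 233.12730918]
```

Contact came with about 2–3 N on the finger, and the target has moved about 5 mm. The lookalikes' boxes are unchanged apart from occlusion. I'll push 15 mm and compare.

jog_arm(
  increments=[
    [1,0,-0.26,0.155,0,0,0],
    [1,0,-0.26,0.155,0,0,0],
    [1,0,-0.26,0.155,0,0,0],
    [1,0,-0.26,0.155,0,0,0],
    [1,0,-0.26,0.155,0,0,0],
  ],
)

```text
t: 10.9
ee_pos: [612.2, -82.8, 36.0]
orientation: [-2.592, -0.0, 0.001]
force: [0.5, -3.5, 1.6]
grip_width: -0.2
grip_force: 1.9
```

```bash
cat > look.py <<'E'
from h import *
import sys
s=robot.read_state();print(s["force"].round(2),s["torque"].round(3),s["ee_pos"].round(1),s["grip_force"])
def score(n,p,m):
    im=np.zeros((384,512),np.uint8);cv2.fillConvexPoly(im,cv2.convexHull(proj(n,bpts(*p)[:240]).astype(np.float32)).astype(int),1);return im
ob={}
for n in("scene","top"):
    a=robot.grab_frame(n);ob[n]=robot.outline_of("bottle",n)
    for d in ob[n]:print(n,round(d["score"],2),np.round(d["bbox"],1))
    cv2.imwrite(f"pics/{n}_{sys.argv[1]}.png",a[:,:,::-1])
E
python3 look.py a
python3 - <<'E'
import cv2,numpy as np
a=cv2.imread("pics/scene_a.png")
cv2.imwrite("pics/sa.png",cv2.resize(a[120:260,170:310],(560,560),interpolation=2))
E
```

```text
[ 0.5  -3.53  1.62] [-0.618  0.06  -0.016] [612.2 -82.8  36. ] 1.920147628406994
scene 0.79 [196.9 128.9 217.6 222.5]
scene 0.72 [243.1 136.  272.8 233.8]
scene 0.65 [214.9 171.3 246.9 272.3]
top 0.69 [173.7 163.8 190.  183. ]
top 0.56 [315.4  98.  339.  122.5]
```

View pics/sa.png

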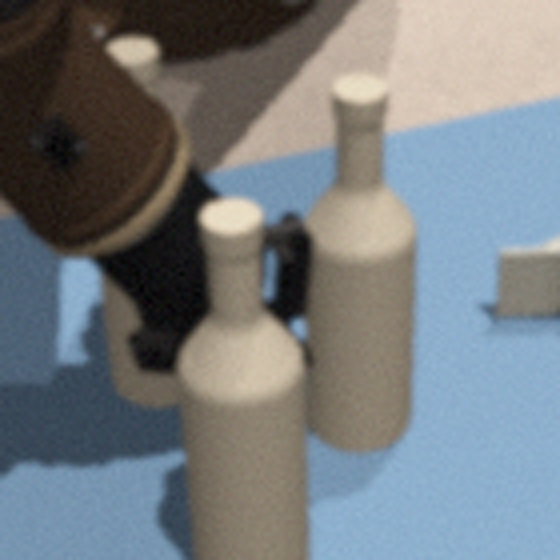

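Run:
```python
from h import *
c=lambda P:((proj("scene",P)-[170,120])*4).round(0)
print("tcp,tip,upper tip corner",c([[612,-82.8,36],[612,-75.5,24],[612,-63,31]]))
y=.8525;s=.5227
for zt,yt in((-90,-50),(-90,-57),(-60,-40)):  # tool z, tool y
    print(zt,yt,c([[612,-82.8+zt*s-yt*y,36-zt*y-yt*s]]),[-82.8+zt*s-yt*y,36-zt*y-yt*s])
for b in(-54,-40,-35):print("bottle",b,c([[608,b,0],[608,b,240],[608,b-33,30],[608,b+33,30],[608,b-33,120]]))
```

```text
tcp,tip,upper tip corner [[314. 385.]
 [325. 397.]
 [344. 383.]]
-90 -50 [[302. 250.]] [-87.21800000000002, 138.86]
-90 -57 [[312. 243.]] [-81.25050000000002, 142.5189]
-60 -40 [[315. 290.]] [-80.06200000000001, 108.058]
bottle -54 [[356. 413.]
 [353.  81.]
 [305. 390.]
 [405. 364.]
 [301. 273.]]
bottle -40 [[377. 408.]
 [377.  76.]
 [327. 385.]
 [426. 358.]
 [324. 267.]]
bottle -35 [[384. 406.]
 [385.  75.]
 [334. 383.]
 [433. 357.]
 [332. 265.]]
```

The scene crop shows the dark finger or knuckle line at (300,290), close to the bottle's edge at (310,300). The tip seems shorter than assumed, so the contact may be too high. I'll back off 10 mm and feel downward for the bench to learn where the tip really is.

jog_arm(
  increments=[
    [1,0,0.43,-0.26,0,0,0],
    [1,0,0.43,-0.26,0,0,0],
    [1,0,0.21,0.34,0,0,0],
    [1,0,0.21,0.34,0,0,0],
    [1,0,0.1,0.17,0,0,0],
  ],
)

```text
t: 11.72
ee_pos: [611.9, -92.8, 25.6]
orientation: [-2.591, 0.0, 0.001]
force: [-0.7, -0.8, 0.2]
grip_width: -0.2
grip_force: 0.0
```

jog_arm(
  increments=[
    [1,0,0.1,0.17,0,0,0],
    [1,0,0.1,0.17,0,0,0],
  ],
)

```text
t: 11.98
ee_pos: [612.2, -92.9, 21.9]
orientation: [-2.592, -0.0, 0.001]
force: [-0.4, -1.0, 0.3]
grip_width: 0.0
grip_force: 0.0
```

jog_arm(
  increments=[
    [1,0,0.1,0.17,0,0,0],
  ],
)

```text
t: 12.1
ee_pos: [612.2, -92.9, 20.0]
orientation: [-2.592, -0.0, 0.001]
force: [-0.4, -0.3, 0.0]
grip_width: 0.0
grip_force: 0.0
```

jog_arm(
  increments=[
    [1,0,0.1,0.17,0,0,0],
    [1,0,0,0,0,0,0],
  ],
)

```text
t: 12.35
ee_pos: [612.1, -92.9, 18.0]
orientation: [-2.591, -0.0, 0.001]
force: [0.6, 0.7, 0.3]
grip_width: 0.3
grip_force: 0.0
```

jog_arm(
  increments=[
    [1,0,0.1,0.17,0,0,0],
  ],
)

```text
t: 12.48
ee_pos: [612.3, -93.0, 16.2]
orientation: [-2.592, -0.001, 0.001]
force: [0.9, 0.2, 0.8]
grip_width: 0.1
grip_force: 0.0
```

jog_arm(
  increments=[
    [1,0,0.1,0.17,0,0,0],
  ],
)

```text
t: 12.6
ee_pos: [612.2, -92.8, 14.1]
orientation: [-2.592, -0.001, 0.001]
force: [-0.3, 0.9, -0.5]
grip_width: 0.1
grip_force: 0.0
```

jog_arm(
  increments=[
    [1,0,0.1,0.17,0,0,0],
  ],
)

```text
t: 12.72
ee_pos: [612.2, -92.8, 12.1]
orientation: [-2.592, -0.0, 0.001]
force: [0.7, -0.7, -0.5]
grip_width: 0.1
grip_force: 0.0
```

jog_arm(
  increments=[
    [1,0,0.1,0.17,0,0,0],
  ],
)

```text
t: 12.85
ee_pos: [612.2, -92.8, 10.1]
orientation: [-2.592, -0.0, 0.001]
force: [-0.0, 0.1, -0.4]
grip_width: 0.4
grip_force: 0.0
```

jog_arm(
  increments=[
    [1,0,0.1,0.17,0,0,0],
  ],
)

```text
t: 12.98
ee_pos: [612.2, -92.7, 8.1]
orientation: [-2.592, -0.0, 0.001]
force: [1.6, 1.1, 0.1]
grip_width: 0.0
grip_force: 0.0
```

jog_arm(
  increments=[
    [1,0,0.1,0.17,0,0,0],
    [1,0,0.1,0.17,0,0,0],
  ],
)

```text
t: 13.22
ee_pos: [612.2, -92.6, 4.2]
orientation: [-2.592, -0.0, 0.001]
force: [1.1, 0.7, 0.2]
grip_width: 0.3
grip_force: 0.0
```

jog_arm(
  increments=[
    [1,0,0.1,0.17,0,0,0],
  ],
)

```text
t: 13.35
ee_pos: [612.2, -92.6, 2.2]
orientation: [-2.592, -0.0, 0.001]
force: [-0.8, 0.3, 0.2]
grip_width: 0.1
grip_force: 0.0
```

jog_arm(
  increments=[
    [1,0,0.1,0.17,0,0,0],
  ],
)

```text
t: 13.48
ee_pos: [612.2, -92.6, 0.3]
orientation: [-2.592, -0.0, 0.001]
force: [0.6, -0.4, -0.7]
grip_width: -0.2
grip_force: 0.0
```

jog_arm(
  increments=[
    [1,0,0.1,0.17,0,0,0],
  ],
)

```text
t: 13.6
ee_pos: [612.2, -92.5, -1.7]
orientation: [-2.592, -0.0, 0.001]
force: [-0.3, -0.2, 0.2]
grip_width: -0.2
grip_force: 0.0
```

Run:
```python
from h import *
for z in(-50,-40,-30,-20,-10,0,14):print(z,((proj("scene",[[612.2,-229.7+.5227*z,304.2-.8525*z]])-[80,20])*2.5).round(0))
for n,b in(("s3.png",None),):
    im=cv2.imread("pics/s3.png");g=im.max(2)[200:300,150:270]
    m=g<75;ys,xs=np.nonzero(m);k=np.argsort(-(xs+ys))[:5];print(xs[k]+150,ys[k]+200)
w=cv2.imread("pics/w1.png")
for x in(220,226,230,234,280,285,290):print(x,[int(v) for v in w[225:250:2,x].mean(1)])
```

```text
-50 [[194. 232.]]
-40 [[202. 241.]]
-30 [[211. 250.]]
-20 [[219. 258.]]
-10 [[228. 267.]]
0 [[236. 276.]]
14 [[247. 287.]]
[269 268 269 267 268] [284 284 283 284 283]
220 [121, 122, 120, 121, 124, 121, 123, 118, 102, 80, 87, 97, 97]
226 [124, 120, 125, 119, 102, 94, 98, 100, 98, 97, 99, 99, 100]
230 [123, 122, 124, 123, 101, 96, 95, 89, 84, 74, 63, 56, 45]
234 [122, 122, 124, 118, 65, 36, 35, 37, 35, 29, 32, 29, 32]
280 [93, 90, 89, 89, 91, 96, 94, 82, 78, 68, 58, 55, 41]
285 [90, 88, 88, 95, 100, 96, 103, 98, 98, 101, 99, 98, 96]
290 [92, 87, 89, 112, 145, 145, 141, 135, 113, 85, 93, 102, 99]
```

jog_arm(
  increments=[
    [1,0,0.1,0.17,0,0,0],
  ],
)

```text
t: 13.72
ee_pos: [612.2, -92.5, -3.7]
orientation: [-2.592, -0.0, 0.001]
force: [-0.5, 0.6, -0.0]
grip_width: -0.0
grip_force: 0.0
```

jog_arm(
  increments=[
    [1,0,0.1,0.17,0,0,0],
  ],
)

```text
t: 13.85
ee_pos: [612.2, -92.4, -5.7]
orientation: [-2.592, -0.0, 0.001]
force: [0.6, -0.2, -0.9]
grip_width: -0.3
grip_force: 0.0
```

jog_arm(
  increments=[
    [1,0,0.1,0.17,0,0,0],
  ],
)

```text
t: 13.98
ee_pos: [612.2, -92.4, -7.6]
orientation: [-2.592, -0.0, 0.001]
force: [0.4, 0.1, -1.1]
grip_width: -0.3
grip_force: 0.0
```

```bash
python3 look.py b
python3 - <<'E'
import cv2,numpy as np
a=cv2.imread("pics/scene_b.png");b=cv2.imread("pics/top_b.png")
cv2.imwrite("pics/sb.png",np.hstack([cv2.resize(a[120:260,170:310],(500,500),interpolation=2),cv2.resize(b[90:240,200:290],(300,500),interpolation=2)]))
E
```

```text
[ 0.39  0.08 -1.1 ] [-0.243 -0.01  -0.008] [612.2 -92.4  -7.6] 0.0
scene 0.76 [196.3 125.8 219.3 178.3]
scene 0.75 [213.1 168.4 246.  275.3]
scene 0.72 [241.9 140.7 272.  232.2]
```

View pics/sb.png

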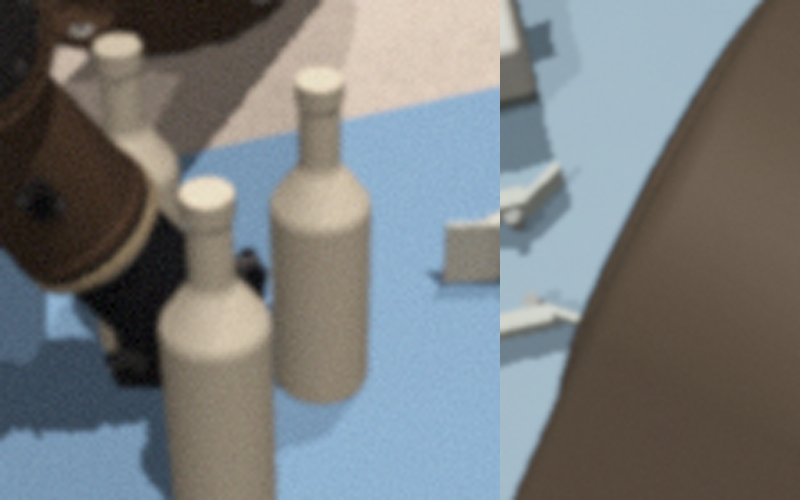

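The scene crop shows all three bottles upright: target at (320,250), with the upper knuckle at (255,275) just behind its edge. The knuckle probably touched first. I'll raise, back off and lean the tool more, so that the tips lead.

jog_arm(
  increments=[
    [1,0,0.22,-1.54,0,0,0],
    [1,0,0,0,0.1,0,0],
    [1,0,0,0,0.1,0,0],
    [1,0,0,0,0.1,0,0],
    [1,0,0,0,0,0,0],
  ],
)

```text
t: 14.8
ee_pos: [611.9, -104.0, 3.6]
orientation: [-2.291, 0.001, -0.001]
force: [0.5, 0.4, 0.1]
grip_width: 0.2
grip_force: 0.0
```

Run:
```python
from h import *
c=C["scene"]
def onx(u,v,x):
    d=c["R"].T@np.array([(u-c["cx"])/c["fx"],(v-c["cy"])/c["fy"],1]);o=-c["R"].T@c["t"];return o+d*(x-o[0])/d[0]
P=onx(170+265/3.571,120+275/3.571,612);print("knuckle pt",P)
r=P-np.array([612.2,-92.4,-7.6]);print("tool y,z",-(r[1]*.8525+r[2]*.5227),r[1]*.5227-r[2]*.8525)
s=robot.read_state();print(s["ee_pos"],s["orientation"])
```

```text
knuckle pt [612.         -91.85233031  98.26026513]
tool y,z -55.80004899208223 -89.95960908196106
[ 611.855609   -104.03549539    3.6335594 ] [-2.29130267e+00  6.97490584e-04 -1.31999186e-03]
```

jog_arm(
  increments=[
    [1,0,-0.83,-0.73,0,0,0],
    [1,0,-0.33,0.375,0,0,0],
    [1,0,-0.26,0.3,0,0,0],
  ],
)

```text
t: 15.18
ee_pos: [612.5, -92.6, 16.4]
orientation: [-2.293, -0.001, 0.002]
force: [-0.7, 0.4, -0.5]
grip_width: -0.2
grip_force: 0.0
```

jog_arm(
  increments=[
    [1,0,-0.2,0.225,0,0,0],
    [1,0,-0.2,0.225,0,0,0],
  ],
)

```text
t: 15.42
ee_pos: [612.1, -86.9, 15.5]
orientation: [-2.292, -0.0, 0.001]
force: [0.5, 0.1, 1.0]
grip_width: 0.4
grip_force: 0.0
```

jog_arm(
  increments=[
    [1,0,-0.2,0.225,0,0,0],
    [1,0,-0.2,0.225,0,0,0],
  ],
)

```text
t: 15.68
ee_pos: [612.1, -81.1, 15.5]
orientation: [-2.292, -0.0, 0.001]
force: [-0.1, 0.2, -0.5]
grip_width: 0.4
grip_force: 0.0
```

jog_arm(
  increments=[
    [1,0,-0.2,0.225,0,0,0],
    [1,0,-0.2,0.225,0,0,0],
  ],
)

```text
t: 15.92
ee_pos: [612.3, -75.4, 15.5]
orientation: [-2.292, -0.001, 0.001]
force: [-0.5, -2.5, 0.1]
grip_width: -0.2
grip_force: 1.7
```

Contact is now with the tips, at a low height. I'll push on along +y.

jog_arm(
  increments=[
    [1,0,-0.33,0.375,0,0,0],
    [1,0,-0.33,0.375,0,0,0],
    [1,0,-0.33,0.375,0,0,0],
    [1,0,-0.33,0.375,0,0,0],
    [1,0,-0.33,0.375,0,0,0],
  ],
)

```text
t: 16.55
ee_pos: [612.1, -49.9, 15.6]
orientation: [-2.292, -0.0, 0.001]
force: [-0.3, -2.8, -0.3]
grip_width: -0.1
grip_force: 1.4
```

jog_arm(
  increments=[
    [1,0,-0.33,0.375,0,0,0],
    [1,0,-0.33,0.375,0,0,0],
    [1,0,-0.33,0.375,0,0,0],
    [1,0,-0.33,0.375,0,0,0],
    [1,0,0,0,0,0,0],
  ],
)

```text
t: 17.18
ee_pos: [612.0, -29.8, 15.7]
orientation: [-2.291, -0.0, 0.001]
force: [0.1, -0.1, 0.1]
grip_width: 0.3
grip_force: 0.0
```

```bash
python3 look.py d;python3 - <<'E'
from h import *
for y in(-5,0):
  q=proj("scene",bpts(608,y));print(y,q.min(0),q.max(0))
E
```

```text
[ 0.14 -0.11  0.12] [-0.36  -0.013  0.02 ] [612.  -29.8  15.7] 2.690363313462285e-05
scene 0.91 [196.7 126.8 222.7 224.6]
scene 0.64 [212.2 173.2 247.2 273. ]
scene 0.55 [262.6 135.3 290.9 227.9]
top 0.95 [243.7 140.9 268.3 177.3]
-5 [263.91984057 132.3822836 ] [292.28039399 227.28575331]
0 [265.74202651 131.95931225] [294.22465352 226.77352179]
```

jog_arm(
  increments=[
    [1,0,-0.33,0.375,0,0,0],
    [1,0,-0.33,0.375,0,0,0],
    [1,0,-0.33,0.375,0,0,0],
    [1,0,-0.33,0.375,0,0,0],
    [1,0,-0.33,0.375,0,0,0],
  ],
)

```text
t: 18.0
ee_pos: [612.1, -5.0, 15.6]
orientation: [-2.292, -0.0, 0.001]
force: [-0.2, -2.4, 0.9]
grip_width: 0.1
grip_force: 1.6
```

jog_arm(
  increments=[
    [1,0,-0.26,0.3,0,0,0],
    [1,0,0,0,0,0,0],
    [1,0,1.0,-1.1,0,0,0],
    [1,0,0.6,-1.0,0,0,0],
  ],
)

```text
t: 18.5
ee_pos: [612.1, -29.0, 17.4]
orientation: [-2.292, -0.0, 0.0]
force: [-0.5, -0.5, -0.7]
grip_width: 0.1
grip_force: 0.0
```

```bash
python3 look.py e;python3 - <<'E'
from h import *
for p in((604,23),(608,23),(612,23)):
  for n in("scene","top"):
    q=proj(n,bpts(*p));print(p,n,q.min(0).round(1),q.max(0).round(1))
E
```

```text
[-0.53 -0.48 -0.67] [-0.363 -0.009 -0.002] [612.1 -29.   17.4] 0.0
scene 0.7 [195.2 130.2 219.7 222.6]
scene 0.69 [270.9 131.8 304.1 224.3]
scene 0.63 [211.7 169.9 246.8 270.9]
top 0.57 [230.2 142.3 262.6 176.3]
top 0.18 [ 78.9 250.8 122.8 280. ]
(604, 23) scene [273.4 129.2] [302.3 223.4]
(604, 23) top [230.6 143.4] [260.6 182.6]
(608, 23) scene [274.1 130. ] [303.1 224.4]
(608, 23) top [230.7 141.4] [260.6 181.1]
(612, 23) scene [274.7 130.8] [303.9 225.4]
(612, 23) top [230.7 139.4] [260.6 179.5]
```

jog_arm(
  increments=[
    [1,0,-2.25,-2,0,0,0],
    [1,0,-2.25,-2,0,0,0],
    [1,0,0,0,-0.13,0,0],
    [1,0,0,0,-0.13,0,0],
    [1,0,0,0,-0.14,0,0],
  ],
)

```text
t: 19.32
ee_pos: [612.2, -28.4, 78.0]
orientation: [-2.696, -0.001, -0.0]
force: [-0.4, -0.2, -0.9]
grip_width: 0.2
grip_force: 0.0
```

jog_arm(
  increments=[
    [0.5,0,0,0,0,0,-0.175],
    [0.5,0,0,0,0,0,-0.175],
    [0.5,0,0,0,0,0,-0.175],
    [0.5,0,0,0,0,0,-0.175],
    [0.5,0,0,0,0,0,-0.175],
  ],
)

```text
t: 19.95
ee_pos: [611.8, -27.7, 77.7]
orientation: [-2.843, -0.342, 0.83]
force: [-0.1, 0.8, -0.2]
grip_width: 21.0
grip_force: 0.0
```

jog_arm(
  increments=[
    [0.5,0,0,0,0,0,-0.175],
    [0.5,0,0,0,0,0,-0.175],
    [0.5,0,0,0,0,0,-0.175],
    [0.5,0,0,0,0,0,-0.17],
    [0.5,0,0,0,0,0,0],
  ],
)

```text
t: 20.58
ee_pos: [611.9, -27.8, 77.7]
orientation: [-3.141, -0.45, 1.57]
force: [-0.9, 0.1, 0.7]
grip_width: 21.3
grip_force: 0.0
```

Run:
```python
from h import *
s=robot.read_state();print(s["ee_pos"],s["orientation"],s["qpos"].round(2))
im=robot.grab_frame("wrist");cv2.imwrite("pics/w2.png",im[:,:,::-1])
for q in("bottle","pad"):
  for d in robot.outline_of(q,"wrist"):print(q,d["score"],np.round(d["bbox"],1))
```

```text
[611.87515974 -27.7756284   77.65269127] [-3.14088727 -0.45028166  1.56994053] [-0.36  0.68  1.75  0.52  0.96 -0.71]
bottle 0.84 [135.4 356.3 169.4 384. ]
bottle 0.82 [340.4 351.9 379.3 382.4]
bottle 0.75 [171.5   1.4 338.2 214.7]
```

View pics/w2.png

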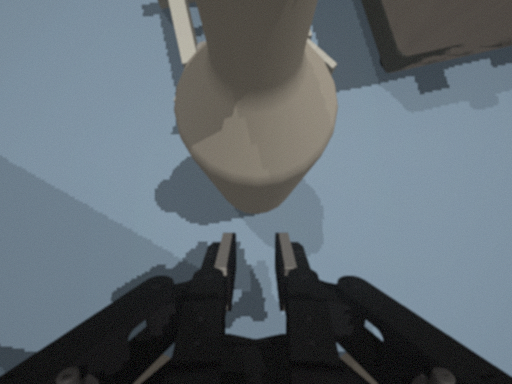

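The wrist view shows the fingertips at (230,235) and (283,235), with the bottle's base centred between them at (255,212), so bottle x≈612. I'll descend, turn the heading to ~103° and line up.

jog_arm(
  increments=[
    [0.5,-0.94,0.5,1.95,0,0,0],
    [0.5,-0.94,0.5,1.95,0,0,0],
    [0.5,-0.94,0,1.95,0,0,0],
    [0.5,0,0,0,0.05,0,-0.102],
    [0.5,0,0,0,0.05,0,-0.102],
  ],
)

```text
t: 21.35
ee_pos: [621.2, -28.0, 10.9]
orientation: [-3.138, -0.451, 1.799]
force: [0.1, -0.9, -0.0]
grip_width: 21.3
grip_force: 0.0
```

jog_arm(
  increments=[
    [0.5,0,0,0,0,0,0],
  ],
)

```text
t: 21.48
ee_pos: [622.2, -27.7, 11.3]
orientation: [-3.139, -0.451, 1.797]
force: [-0.4, 0.6, 0.2]
grip_width: 21.5
grip_force: 0.0
```

jog_arm(
  increments=[
    [0.5,0.45,0,0.22,0,0,0],
    [0.5,0.45,0,0.22,0,0,0],
    [0.5,0.27,0,0.13,0,0,0],
  ],
)

```text
t: 21.85
ee_pos: [618.8, -14.9, 12.8]
orientation: [-3.14, -0.45, 1.797]
force: [0.5, 0.0, -0.0]
grip_width: 21.4
grip_force: 0.0
```

jog_arm(
  increments=[
    [0.5,0.27,0,0.13,0,0,0],
    [0.5,0.27,0,0.13,0,0,0],
  ],
)

```text
t: 22.1
ee_pos: [617.8, -9.4, 12.8]
orientation: [-3.14, -0.45, 1.797]
force: [0.1, -0.2, -0.3]
grip_width: 21.3
grip_force: 0.0
```

jog_arm(
  increments=[
    [0.5,0.27,0,0.13,0,0,0],
    [0.5,0.27,0,0.13,0,0,0],
  ],
)

```text
t: 22.35
ee_pos: [616.8, -3.9, 12.8]
orientation: [-3.141, -0.45, 1.797]
force: [1.5, -3.0, 0.7]
grip_width: 21.5
grip_force: 1.6
```

Contact with both tips. I'll drop the tool 9 mm so the push stays low, then drive towards the cradle mouth.

jog_arm(
  increments=[
    [0.5,-0.36,0,-0.17,0,0,0],
    [0.5,-0.39,0,0.81,0,0,0],
    [0.5,0.45,0.05,0.22,0,0,0],
    [0.5,0.45,0.08,0.22,0,0,0],
    [0.5,0.45,0.08,0.22,0,0,0],
  ],
)

```text
t: 22.98
ee_pos: [616.0, 7.9, 3.6]
orientation: [-3.14, -0.45, 1.797]
force: [0.5, -3.0, -1.6]
grip_width: 20.9
grip_force: 1.1
```

jog_arm(
  increments=[
    [0.5,0.45,0.08,0.22,0,0,0],
    [0.5,0.45,0.08,0.22,0,0,0],
    [0.5,0.45,0.08,0.22,0,0,0],
    [0.5,0.45,0.08,0.22,0,0,0],
    [0.5,0,0,0,0,0,0],
  ],
)

```text
t: 23.6
ee_pos: [614.6, 28.3, 3.6]
orientation: [-3.14, -0.45, 1.798]
force: [0.3, 0.0, 0.3]
grip_width: 21.2
grip_force: 0.1
```

```bash
cat > loc.py <<'E'
from h import *
s=robot.read_state();print(s["force"].round(2),s["ee_pos"].round(1),s["grip_force"])
u=np.array([-.225,.974]);w=np.array([-.974,-.225]);O=np.array([595.8,140.1])
obs=[]
for n in("scene","top"):
    robot.grab_frame(n)
    for d in robot.outline_of("bottle",n):
        print(n,round(d["score"],2),np.round(d["bbox"],1))
        if d["bbox"][0]>225 and n=="scene" or n=="top" and 140<d["bbox"][0]<262 and d["bbox"][2]-d["bbox"][0]>24:obs.append((n,d["bbox"]))
if len(obs)>1:
    x,r=bfit(obs[:1]+obs[-1:]);print("bottle",x.round(1),"s",(x-O)@u,"lat",(x-O)@w,r)
e=s["ee_pos"][:2];print("tcp s",(e-O)@u,"lat",(e-O)@w)
E
python3 loc.py
```

```text
[0.35 0.03 0.27] [614.6  28.3   3.6] 0.08651557733173831
scene 0.95 [212.8 171.7 244.5 272.9]
scene 0.93 [283.7 127.9 315.9 219.8]
scene 0.62 [191.3 140.3 224.2 223.7]
top 0.44 [400.1 128.4 427.5 154. ]
top 0.38 [ 52.7   0.  212.1 126.7]
tcp s -113.12118530479292 lat 6.878179597012202
```

jog_arm(
  increments=[
    [0.5,0.45,0.1,0.22,0,0,0],
    [0.5,0.45,0.1,0.22,0,0,0],
    [0.5,0.45,0.1,0.22,0,0,0],
  ],
)

```text
t: 24.18
ee_pos: [614.2, 43.4, 3.5]
orientation: [-3.14, -0.45, 1.797]
force: [0.2, -3.7, 0.9]
grip_width: 21.5
grip_force: 1.6
```

jog_arm(
  increments=[
    [0.5,0.45,0.1,0.22,0,0,0],
    [0.5,0.45,0.1,0.22,0,0,0],
    [0.5,0.36,0.1,0.17,0,0,0],
  ],
)

```text
t: 24.55
ee_pos: [613.9, 57.8, 3.4]
orientation: [-3.14, -0.45, 1.797]
force: [0.1, -3.6, 1.1]
grip_width: 21.4
grip_force: 1.7
```

```bash
python3 loc.py
```

```text
[ 0.05 -3.6   1.15] [613.9  57.8   3.4] 1.710422471514903
scene 0.89 [296.8 125.2 325.5 219.8]
scene 0.73 [215.3 172.  246.6 274.2]
scene 0.58 [192.9 131.8 223.9 221.8]
tcp s -84.24452988265959 lat 0.8647323111166888
```

jog_arm(
  increments=[
    [0.5,0.27,0.03,0.13,0,0,0],
    [0.5,0.27,0.03,0.13,0,0,0],
    [0.5,0.27,0,0.13,0,0,0],
  ],
)

```text
t: 25.12
ee_pos: [612.7, 66.3, 3.4]
orientation: [-3.141, -0.45, 1.797]
force: [1.8, -3.8, -0.2]
grip_width: 21.2
grip_force: 2.4
```

jog_arm(
  increments=[
    [0.5,0.27,0,0.13,0,0,0],
    [0.5,0.27,0,0.13,0,0,0],
  ],
)

```text
t: 25.38
ee_pos: [612.0, 72.0, 3.5]
orientation: [3.142, -0.449, 1.797]
force: [4.6, -4.9, -1.0]
grip_width: 21.1
grip_force: 3.2
```

jog_arm(
  increments=[
    [0.5,0.27,0,0.13,0,0,0],
    [0.5,0.27,0,0.13,0,0,0],
  ],
)

```text
t: 25.62
ee_pos: [610.8, 77.4, 3.5]
orientation: [3.141, -0.449, 1.798]
force: [3.3, -6.9, -2.0]
grip_width: 21.0
grip_force: 3.8
```

jog_arm(
  increments=[
    [0.5,0.27,0,0.13,0,0,0],
    [0.5,0.27,0,0.13,0,0,0],
  ],
)

```text
t: 25.88
ee_pos: [609.2, 83.5, 3.5]
orientation: [-3.141, -0.449, 1.797]
force: [3.2, -5.8, -0.3]
grip_width: 21.4
grip_force: 3.5
```

```bash
python3 loc.py
```

```text
[ 3.22 -5.81 -0.27] [609.2  83.5   3.5] 3.468170471023768
scene 0.9 [304.1 123.6 333.  215.1]
scene 0.76 [192.4 128.6 225.2 221. ]
scene 0.72 [214.3 170.  246.9 271.4]
top 0.45 [203.  148.  210.5 148.4]
tcp s -58.09119138436083 lat -0.2880482894309374
```

jog_arm(
  increments=[
    [0.5,0.27,0.08,0.13,0,0,0],
    [0.5,0.27,0.05,0.13,0,0,0],
  ],
)

```text
t: 26.32
ee_pos: [608.8, 89.6, 3.5]
orientation: [-3.141, -0.449, 1.797]
force: [3.3, -7.1, 0.1]
grip_width: 21.0
grip_force: 3.7
```

jog_arm(
  increments=[
    [0.5,0.27,0,0.13,0,0,0],
    [0.5,0.27,0,0.13,0,0,0],
  ],
)

```text
t: 26.58
ee_pos: [606.9, 96.0, 3.5]
orientation: [-3.14, -0.45, 1.797]
force: [2.3, -2.4, -1.2]
grip_width: 21.3
grip_force: 1.5
```

jog_arm(
  increments=[
    [0.5,0.27,0,0.13,0,0,0],
  ],
)

```text
t: 26.7
ee_pos: [606.2, 99.0, 3.5]
orientation: [-3.14, -0.45, 1.797]
force: [1.5, -1.8, -0.7]
grip_width: 21.4
grip_force: 1.5
```

jog_arm(
  increments=[
    [0.5,0.27,0,0.13,0,0,0],
  ],
)

```text
t: 26.82
ee_pos: [605.6, 101.9, 3.5]
orientation: [-3.14, -0.45, 1.797]
force: [1.3, -2.0, -1.1]
grip_width: 21.3
grip_force: 1.5
```

Past the rollers, as the force has dropped. Next I'll creep towards the pad.

jog_arm(
  increments=[
    [0.5,0.18,0,0.087,0,0,0],
    [0.5,0.18,0,0.087,0,0,0],
  ],
)

```text
t: 27.08
ee_pos: [604.6, 105.8, 3.5]
orientation: [-3.14, -0.45, 1.797]
force: [0.5, -1.0, 0.5]
grip_width: 21.2
grip_force: 0.4
```

jog_arm(
  increments=[
    [0.5,0.135,0,0.065,0,0,0],
  ],
)

```text
t: 27.2
ee_pos: [604.1, 107.3, 3.5]
orientation: [-3.14, -0.451, 1.797]
force: [0.3, -0.4, -0.3]
grip_width: 21.4
grip_force: 0.1
```

jog_arm(
  increments=[
    [0.5,0.09,0,0.043,0,0,0],
  ],
)

```text
t: 27.32
ee_pos: [604.0, 108.2, 3.5]
orientation: [-3.14, -0.45, 1.797]
force: [0.2, 0.5, -0.1]
grip_width: 21.8
grip_force: 0.2
```

jog_arm(
  increments=[
    [0.5,0.09,0,0.043,0,0,0],
  ],
)

```text
t: 27.45
ee_pos: [603.9, 109.0, 3.5]
orientation: [-3.14, -0.45, 1.797]
force: [1.1, -0.9, -0.3]
grip_width: 21.5
grip_force: 0.6
```

jog_arm(
  increments=[
    [0.5,0.09,0,0.043,0,0,0],
  ],
)

```text
t: 27.58
ee_pos: [604.0, 109.7, 3.5]
orientation: [-3.141, -0.45, 1.797]
force: [1.3, -3.8, -0.2]
grip_width: 21.1
grip_force: 2.1
```

jog_arm(
  increments=[
    [0.5,0.09,0,0.043,0,0,0],
  ],
)

```text
t: 27.7
ee_pos: [604.0, 110.5, 3.5]
orientation: [-3.141, -0.449, 1.797]
force: [2.4, -5.9, 0.0]
grip_width: 21.3
grip_force: 3.1
```

jog_arm(
  increments=[
    [0.5,0.05,0,0.023,0,0,0],
    [0.5,0,0,0,0,0,0],
  ],
)

```text
t: 27.95
ee_pos: [604.0, 110.9, 3.5]
orientation: [-3.141, -0.449, 1.797]
force: [1.5, -5.5, 0.1]
grip_width: 21.3
grip_force: 3.1
```

jog_arm(
  increments=[
    [0.5,0.05,0,0.023,0,0,0],
    [0.5,0,0,0,0,0,0],
  ],
)

```text
t: 28.2
ee_pos: [604.0, 111.3, 3.5]
orientation: [-3.141, -0.449, 1.797]
force: [2.3, -6.6, -0.3]
grip_width: 21.3
grip_force: 3.7
```

jog_arm(
  increments=[
    [0.5,0.05,0,0.023,0,0,0],
    [0.5,0,0,0,0,0,0],
  ],
)

```text
t: 28.45
ee_pos: [604.0, 111.7, 3.5]
orientation: [3.142, -0.449, 1.797]
force: [2.1, -7.7, -1.1]
grip_width: 21.3
grip_force: 4.2
```

jog_arm(
  increments=[
    [0.5,0.05,0,0.023,0,0,0],
    [0.5,0,0,0,0,0,0],
  ],
)

```text
t: 28.7
ee_pos: [604.0, 112.0, 3.5]
orientation: [3.141, -0.449, 1.797]
force: [1.9, -9.5, -0.6]
grip_width: 21.4
grip_force: 4.7
```

jog_arm(
  increments=[
    [0.5,0.05,0,0.023,0,0,0],
    [0.5,0,0,0,0,0,0],
    [0.5,0,0,0,0,0,0],
  ],
)

```text
t: 29.08
ee_pos: [604.0, 112.5, 3.5]
orientation: [3.141, -0.448, 1.797]
force: [3.6, -9.6, -0.2]
grip_width: 21.9
grip_force: 5.2
```

The pad is in about 2.3 mm at about 10 N. I'll hold a moment longer, then withdraw straight back.

jog_arm(
  increments=[
    [0.5,0.02,0,0.01,0,0,0],
    [0.5,0,0,0,0,0,0],
    [0.5,0,0,0,0,0,0],
    [0.5,0,0,0,0,0,0],
    [0.5,0,0,0,0,0,0],
  ],
)

```text
t: 29.7
ee_pos: [604.0, 112.6, 3.5]
orientation: [3.141, -0.448, 1.797]
force: [3.7, -11.5, -0.2]
grip_width: 21.5
grip_force: 5.6
```

jog_arm(
  increments=[
    [0.5,-0.18,0,-0.087,0,0,0],
    [0.5,-0.18,0,-0.087,0,0,0],
    [0.5,-0.27,0,-0.13,0,0,0],
    [0.5,-0.45,0,-0.22,0,0,0],
    [0.5,-0.9,0,-0.44,0,0,0],
  ],
)

```text
t: 30.32
ee_pos: [607.8, 92.1, 3.6]
orientation: [-3.14, -0.45, 1.798]
force: [0.8, 0.8, -0.5]
grip_width: 21.7
grip_force: 0.0
```

jog_arm(
  increments=[
    [0.5,-1.8,0,-0.87,0,0,0],
    [0.5,-1.8,0,-0.87,0,0,0],
    [0.5,0,0,0,0,0,0],
  ],
)

```text
t: 30.7
ee_pos: [617.8, 51.1, 3.5]
orientation: [-3.141, -0.45, 1.795]
force: [0.1, -0.1, -0.0]
grip_width: 21.3
grip_force: 0.0
```

```bash
python3 loc.py
```

```text
[ 0.07 -0.09 -0.04] [617.8  51.1   3.5] 0.0
scene 0.92 [210.6 169.3 247.5 272.2]
scene 0.85 [311.9 120.6 343.  207.4]
scene 0.68 [193.6 133.6 222.  219.5]
tcp s -91.63479130471045 lat -1.3626427067090634
```

jog_arm(
  increments=[
    [0.5,1.74,0,-3.6,0,0,0],
    [0.5,1.74,0,-3.6,0,0,0],
    [0.5,1.74,0,-3.6,0,0,0],
    [0.5,1.74,0,-3.6,0,0,0],
    [0.5,1.74,0,-3.6,0,0,0],
  ],
)

```text
t: 31.52
ee_pos: [616.6, 54.1, 204.9]
orientation: [-3.14, -0.45, 1.798]
force: [0.4, -0.8, 0.1]
grip_width: 21.5
grip_force: 0.0
```

jog_arm(
  increments=[
    [0.5,-2.7,-3,-4,0,0,0],
    [0.5,-2.7,-3,-4,0,0,0],
    [0.5,-2.7,-3,-4,0,0,0],
    [0.5,-2.7,-3,-4,0,0,0],
    [0.5,0,0,0,0,0,0],
  ],
)

```text
t: 32.15
ee_pos: [537.6, -138.9, 302.4]
orientation: [3.141, -0.448, 1.795]
force: [0.3, 0.6, -0.4]
grip_width: 21.4
grip_force: 0.0
```

```bash
python3 loc.py
python3 - <<'E'
from h import *
u=np.array([-.225,.974]);O=np.array([595.8,140.1])
for k in(-6,0,3):
  for n in("scene","top"):
    q=proj(n,bpts(*(O+k*u)));print(k,n,q.min(0).round(1),q.max(0).round(1))
for n in("scene","top"):
    im=robot.grab_frame(n);cv2.imwrite(f"pics/end_{n}.png",im[:,:,::-1])
    for qn in("beaker","jar","wrench_box","pad"):print(n,qn,[(round(d["score"],2),np.round(d["bbox"],1)) for d in robot.outline_of(qn,n)[:1]])
E
```

```text
[ 0.34  0.6  -0.36] [ 537.6 -138.9  302.4] 0.0
scene 0.97 [213.4 170.3 248.2 272.8]
scene 0.9 [191.5 127.3 223.3 222.7]
scene 0.58 [314.2 119.9 344.1 205.6]
top 0.94 [176.9 147.2 210.7 183.8]
top 0.9 [304.9  98.  340.9 146.7]
top 0.7 [304.8 179.5 341.4 212.5]
bottle [596.7 142.2] s 1.8881537519824003 lat -1.3091916202295546 [-0.7 -1.6  0.8  4.5 -1.1 -0.5  2.8  1.4]
tcp s -258.6181487487927 lat 119.47417109751437
-6 scene [310.9 119. ] [342.2 211. ]
-6 top [179.8 146.5] [216.6 185. ]
0 scene [312.6 118.3] [344.  210.1]
0 top [176.9 147.1] [214.3 185.5]
3 scene [313.5 118. ] [344.9 209.7]
3 top [175.4 147.5] [213.2 185.7]
scene beaker [(0.62, array([344.2, 117. , 364.9, 147.9]))]
scene jar [(0.62, array([109.4, 248.4, 141.7, 292. ]))]
scene wrench_box [(0.59, array([100.1, 165.2, 142.1, 204.2]))]
scene pad [(0.43, array([297.5, 151.6, 512. , 308.9]))]
top beaker [(0.84, array([ 81.9, 254. , 121.4, 280.2]))]
top jar []
top wrench_box [(0.75, array([378.8, 250.1, 416.7, 302.8]))]
top pad []
```

```bash
python3 -c "
from rig import robot
print(robot.finish_job())"
```

```text
the job is handed in; nothing more can be done
None
```

The bottle stands upright in the cradle past the rollers, pressed about 2–2.5 mm into the pad (about 10–12 N, estimated from force and travel) and then released; the pad's final give could not be seen, but the bottle measured in place afterwards, the other things looked unmoved, and the job was handed in at 32 s. Early on, the gripper's knuckle, not the fingertips, pushed the bottle about 20 mm from well above the low contact point, but it only slid and stayed upright.

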